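# Seat the one loose lid of a transit case

### The job

One of the four push-in lids on the transit case was not pushed home and rocks on its stem. With the fingertips, press each lid gently near its rim until you find the one that tips, then push that lid firmly down at its centre until it is fully home and level. The other three may only be pressed gently, nothing is to be lifted, and the tape roll, carton and screwdriver stay where they are.

Things in the scene. Friction and masses are not known exactly. Their poses are not given: they have to be found in the camera images.
- case: low grey transit case with a black top, 250 x 350 x 50 mm, fixed on the bench, turned up to 0.35 rad. Origin at the centre of its underside; x along the 250 mm side, y along the 350 mm side, z up. The four lid centres lie at x = +-54, y = +-54 mm in this frame, any lid at any place. A grey collar (94 mm inside, 102 outside, 5 mm high) rings each lid.
- lid_a_top (a point): centre of the top face (z: its upward normal) of one of four identical flat white round lids, 90 mm across, grey dot at the centre. Tops stand 60 to 66 mm above the bench; heights differ at random, so height does not tell which is loose. All start level. Any of the four may be the loose one; never pull a lid up.
- lid_b_top (a point): the same point of another lid. How the loose lid behaves near the rim: pressed lightly there (about 1 N at 30 mm from its centre) it tips about 0.1 rad to that side, the rim dropping 4 mm, and stays tipped when let go.
- lid_c_top (a point): the same point of another lid. How a firm lid behaves: it never tips; wherever pressed it only sinks on a springy gasket, 1 mm for each 5 N, and comes back up. Above 12 N (2.4 mm) its gasket gives way and stays crushed by up to 2.5 mm, which spoils the job; so test with some 3 to 6 N.
- lid_d_top (a point): the same point of another lid. How the loose lid behaves at its centre: pushed there with more than about 16 N (20 to 25 N is plenty) its tight stem slides down 4 mm to a hard stop and stays; the lid levels itself and tips no more.
- tape: bystander: roll of packing tape lying flat on the bench beside the case, 100 mm across, 76 mm hole, 48 mm high; origin at the centre of its underside
- carton: bystander: small upright cardboard carton, 55 x 55 x 95 mm, on the bench beside the case; origin at the centre of its underside
- screwdriver: bystander: black-handled screwdriver, about 200 mm long, lying on the bench between the robot and the case; origin in its middle, x axis along it towards the tip

How it is judged:
By the outcome, as a careful person would: the job done as asked, in the order asked, and still so for the second after the job is handed in, with the robot touching nothing.
It also fails if it takes over 51 s, if anything falls off the work surface, if the arm or the gripper's body presses on something with over 40 N, if the wrist force passes 120 N, or if a joint passes its speed limit or range.

### The arm

A 6-joint arm with a two-finger parallel gripper is mounted at the origin on the work surface. World frame = base frame: x ahead of the robot, y to its left, z up, the work surface at z = 0. Lengths are in m, angles in rad, forces in N, time in s.
With the tool pointing down it reaches from about 0.275 to 0.85 m from the base axis. Payload 5.2 kg.
Tool frame: the origin (TCP) lies at the very end of the fingers, on their centre line; the grasp point (between the pads) lies 19 mm behind it; y points along the fingers, z is the direction in which the jaws open and shut, and the axes are right-handed (so a half turn about y gives the same grasp; the last joint's range is limited). The gripper opens to 85 mm and grips with 20 to 120 N. Pads are 22 mm wide; open, the fingers measure 114 mm over their backs; the gripper's body (76 mm by 85 mm) begins 54 mm behind the grasp point. The pads swing forward as they close: fully open they stand 13 mm farther back than shut.
Start: joints at [1.079, 0.259, 1.535, -0, 1.348, -0.203], TCP at [0.157, 0.527, 0.231] pointing down, gripper open.
Joint ranges: [-3.14, 3.14], [-0.91, 2.08], [0.19, 2.58], [-1.22, 4.36], [0.22, 2.71], [-3.12, 3.12]. Speed limits (rad/s): [2.57, 2.57, 3.14, 3.14, 3.14, 3.14].

### API

Orientations are given as a unit quaternion [w, x, y, z].
In Python, from rig import robot gives the robot as it stands.
- The arm moves only by the shell command python3 -m handwheel 'ROWS' [FORCE]. ROWS is a JSON object of lists of equal length, an entry for each row: "hand": the closure, from 0 (fully open) to 1 (shut); "xyz": the shift along the world's x, y, z in m, a list of three; "twist": the turn, a rotation vector about the world's x, y, z in degrees, a list of three. A call has 1 to 12 rows; each row shifts and turns the commanded pose from where the row before left it; what a row does not reach is not made up. A row lasts 1/12 s, in which the tool goes at most 41.7 mm and 7.16 degrees, less where a joint would pass 70% of its speed; a pose out of reach is approached as far as the arm can. A call is refused whole if a number of a shift passes 0.0417 or a number of a turn 7.16, either way. A call with a gripper value outside its range is refused whole. The fingers move at their own pace and stop on an object; FORCE is the grip in N (left out, the last holds). Time passes only in rows, so rows that do not move let the fingers close. It gives the time, the measured TCP pose, the force and the opening at its end, in the units of the state.
- robot.observe(): the state, without advancing time (a new reading comes with each control period).
- robot.snapshot(name): name is "scene" or "top" or "wrist"; returns (picture, depth): 420x560x3 uint8, red, green, blue; 420x560 float32, m along the optical axis (not along the pixel's ray), 0 where there is no reading.
- robot.camera_model(name): a dict with "fx", "fy", "cx", "cy" (pixels), "position" and "orientation" of the camera in the world; the wrist camera has in their place "T_tool_cam" (4x4, takes a point from camera to tool coordinates, whose origin is the TCP and whose axes are the tool frame's). Camera axes: x right, y down, z forward; pixel columns grow to the right and rows downward; lengths in m; the calibration is good to about 2 mm. The wrist camera is an equidistant fisheye: a pixel r from the principal point sees the ray r / f radians off the axis. A picture is of the moment at which its call begins: read the wrist's pose just before it. camera_model takes no time and is no camera call.
- robot.job_done(): hands the job in, once; it reports no verdict.
The state is a dict: "time_s": time; "q": joint angles; "qvel": joint speeds; "tau": joint torques, N m; "tcp_pos": TCP position; "orientation": TCP orientation; "ft_force": force on the tool from outside, world axes, zero at the start; "ft_torque": the same for the moment, N m; "grip_width": finger opening in m.
Only numpy, scipy, OpenCV 4.12 (cv2) and the standard library are available. Lean on these libraries where they do the work, as an engineer would, in place of code of your own. Each camera call takes 0.05 s, during which the arm holds its last target.

## Working session

There is one attempt and no reset: what is moved stays moved. The work goes in short steps, Python scripts to look and compute and a shell command to move; the robot and the scene stay as the last step left them, time stands still between calls to the robot, and variables do not carry over. Pictures are saved under pics/ and viewed, and the job is handed in when it is done.

```bash
mkdir -p pics; ls; python3 - <<'E'
from rig import robot
import cv2,numpy as np
s=robot.observe();print({k:np.round(v,3) for k,v in s.items()})
for n in ("scene","top"):
    m=robot.camera_model(n);print(n,m)
    p,d=robot.snapshot(n);cv2.imwrite(f"pics/{n}0.png",p[:,:,::-1]);np.save(f"pics/{n}0.npy",d);np.save(f"pics/{n}0c.npy",p)
E
```

```text
pics
{'time_s': np.float64(0.0), 'q': array([ 1.079,  0.259,  1.536,  0.   ,  1.348, -0.203]), 'qvel': array([ 0.001, -0.   , -0.001,  0.002, -0.001,  0.003]), 'tau': array([-0.0000e+00, -4.4602e+01, -2.9057e+01, -0.0000e+00,  1.1000e-02,
        0.0000e+00]), 'tcp_pos': array([0.156, 0.527, 0.23 ]), 'orientation': array([-0.699,  0.7  , -0.102,  0.102]), 'ft_force': array([-0.005,  0.884, -0.927]), 'ft_torque': array([-0.012,  0.014,  0.025]), 'grip_width': np.float64(0.085)}
scene {'fx': 465.33373091965, 'fy': 465.33373091965, 'cx': 278.7672362868152, 'cy': 214.86615280285864, 'position': array([0.95522982, 0.24767438, 0.82949277]), 'orientation': array([-0.14749468,  0.50659988,  0.81307786, -0.24598021])}
top {'fx': 399.13187695111446, 'fy': 399.13187695111446, 'cx': 276.14805933313465, 'cy': 207.62743581187115, 'position': array([0.42534133, 0.04452796, 0.81884219]), 'orientation': array([ 0.0313719 , -0.70567978,  0.70726067, -0.02853423])}
```

View pics/scene0.png

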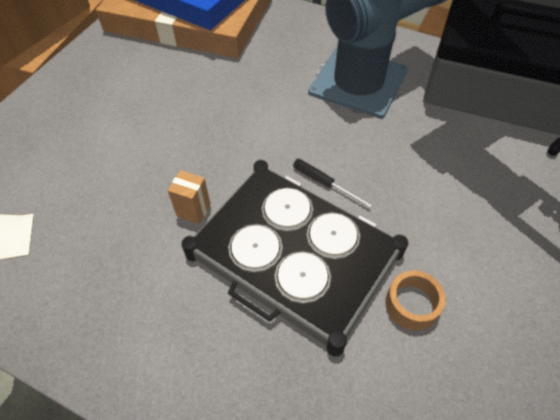

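View pics/top0.png

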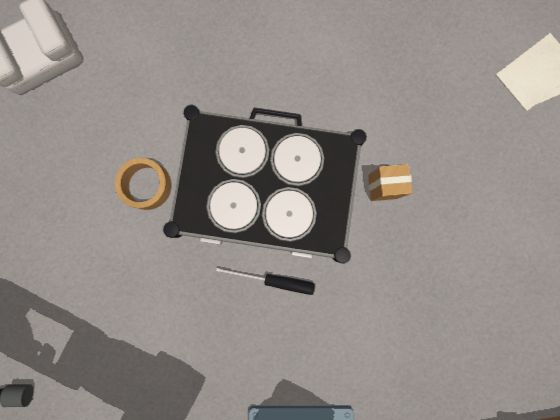

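```bash
cat > h.py <<'E'
import numpy as np,cv2
from scipy.spatial.transform import Rotation as R
from rig import robot
def w(m,u,v,z):
    q=m["orientation"];r=R.from_quat([q[1],q[2],q[3],q[0]])
    return r.apply(np.array([(u-m["cx"])/m["fx"]*z,(v-m["cy"])/m["fy"]*z,z]))+m["position"]
def cloud(m,d):
    v,u=np.indices(d.shape);q=m["orientation"];r=R.from_quat([q[1],q[2],q[3],q[0]]).as_matrix()
    P=np.stack([(u-m["cx"])/m["fx"]*d,(v-m["cy"])/m["fy"]*d,d],-1)
    return P@r.T+m["position"]
def lids(p,d,m):
    C=cloud(m,d);white=(p.min(-1)>190)&(C[...,2]>.045)&(C[...,2]<.085)
    n,l,st,ce=cv2.connectedComponentsWithStats(white.astype(np.uint8))
    out=[]
    for i in range(1,n):
        if st[i,4]<600: continue
        k=cv2.erode((l==i).astype(np.uint8),np.ones((7,7)))>0
        Q=C[k];c,_,_,_=np.linalg.lstsq(np.c_[Q[:,:2]-Q[:,:2].mean(0),np.ones(len(Q))],Q[:,2],rcond=None)
        out.append((ce[i].round(1),w(m,*ce[i],np.median(d[k])).round(4),c.round(4),Q[:,2].std().round(4)))
    return out
E
python3 - <<'E'
from h import *
for n in ("scene","top"):
    m=robot.camera_model(n);d=np.load(f"pics/{n}0.npy");p=np.load(f"pics/{n}0c.npy")
    for o in lids(p,d,m):print(n,*o)
C=cloud(robot.camera_model("top"),np.load("pics/top0.npy"))
for u,v in [(191,113),(358,137),(342,255),(171,229),(391,181),(130,165),(265,285),(240,271),(275,110)]:print(u,v,C[v,u].round(3))
print(R.from_quat(np.roll(robot.observe()["orientation"],-1)).as_matrix().round(3))
print(robot.camera_model("wrist"))
E
```

```text
scene [286.9 206.8] [0.4805 0.023  0.0603] [ 0.0031 -0.0004  0.0616] 0.0013
scene [333.2 233.3] [0.4972 0.13   0.0602] [ 0.0026 -0.0022  0.0607] 0.0014
scene [254.9 245.9] [0.5877 0.0073 0.0596] [0.0044 0.0033 0.06  ] 0.0013
scene [302.4 274.8] [0.6036 0.1137 0.061 ] [0.001  0.0017 0.0616] 0.0014
top [25.1 48. ] [0.813  0.5502 0.0506] [-0.0004 -0.0033  0.0503] 0.0013
top [241.9 150.1] [0.6013 0.1134 0.0616] [ 0.0018 -0.0008  0.0614] 0.0013
top [297.1 158.3] [0.5853 0.0069 0.0595] [0.0002 0.0055 0.0599] 0.0013
top [233.1 205.1] [0.4948 0.1296 0.0605] [ 0.0006 -0.0042  0.0608] 0.0013
top [289.1 213.5] [0.4785 0.023  0.0616] [0.0016 0.0003 0.0615] 0.0013
191 113 [0.679 0.215 0.05 ]
358 137 [ 0.629 -0.113  0.05 ]
342 255 [ 0.399 -0.078  0.052]
171 229 [0.45  0.25  0.052]
391 181 [ 0.536 -0.163  0.093]
130 165 [0.576 0.334 0.047]
265 285 [ 0.338  0.071 -0.   ]
240 271 [ 0.366  0.122 -0.002]
275 110 [0.691 0.05  0.03 ]
[[ 0.959 -0.001  0.285]
 [-0.285 -0.001  0.959]
 [-0.    -1.    -0.002]]
{'fx': 325.19226210127806, 'fy': 325.19226210127806, 'cx': 279.5554990401742, 'cy': 211.70506010973207, 'T_tool_cam': array([[-5.89900858e-04,  9.51483878e-01,  3.07698037e-01,
        -7.86430627e-02],
       [-1.62905846e-04, -3.07698178e-01,  9.51484001e-01,
        -1.42800664e-01],
       [ 9.99999813e-01,  5.11155419e-04,  3.36513705e-04,
        -3.08454494e-04],
       [ 0.00000000e+00,  0.00000000e+00,  0.00000000e+00,
         1.00000000e+00]])}
```

```bash
python3 -m handwheel '{"hand":[1,1,1,1,1,1,1,1,1,1,1,1],"xyz":[[0.026,-0.0253,0],[0.026,-0.0253,0],[0.026,-0.0253,0],[0.026,-0.0253,0],[0.026,-0.0253,0],[0.026,-0.0253,0],[0.026,-0.0253,0],[0.026,-0.0253,0],[0.026,-0.0253,0],[0.026,-0.0253,0],[0.026,-0.0253,0],[0.026,-0.0253,0]],"twist":[[0,0,0],[0,0,0],[0,0,0],[0,0,0],[0,0,0],[0,0,0],[0,0,0],[0,0,0],[0,0,0],[0,0,0],[0,0,0],[0,0,0]]}' 30
```

```text
time_s: 1.1
tcp_pos: [0.4694, 0.2221, 0.231]
orientation: [-0.7, 0.7, -0.102, 0.102]
ft_force: [0.6, 1.4, -0.1]
grip_width: 0.0001
```

```bash
python3 -m handwheel '{"hand":[1,1,1,1,1,1,1,1,1],"xyz":[[0.026,-0.0253,0],[0.026,-0.0253,0],[0.026,-0.0253,0],[0.026,-0.0253,0],[0,0,-0.035],[0,0,-0.035],[0,0,-0.035],[0,0,-0.025],[0,0,0]],"twist":[[0,0,0],[0,0,0],[0,0,0],[0,0,0],[0,0,0],[0,0,0],[0,0,0],[0,0,0],[0,0,0]]}'
```

```text
time_s: 1.85
tcp_pos: [0.568, 0.122, 0.095]
orientation: [-0.699, 0.7, -0.106, 0.098]
ft_force: [-0.9, -0.0, -0.4]
grip_width: -0.0003
```

```bash
python3 -m handwheel '{"hand":[1,1,1],"xyz":[[0,0,-0.01],[0,0,-0.01],[0,0,0]],"twist":[[0,0,0],[0,0,0],[0,0,0]]}'; python3 - <<'E'
from h import *
print(robot.observe()["tcp_pos"],robot.observe()["ft_force"])
p,d=robot.snapshot("scene");cv2.imwrite("pics/s1.png",p[:,:,::-1])
p,d=robot.snapshot("wrist");cv2.imwrite("pics/w1.png",p[:,:,::-1])
E
```

```text
time_s: 2.1
tcp_pos: [0.5726, 0.1226, 0.0808]
orientation: [-0.7, 0.7, -0.102, 0.102]
ft_force: [-0.2, -0.8, -0.4]
grip_width: 0.0004
[0.57256528 0.12255085 0.08083407] [-0.18586774 -0.76977158 -0.36293218]
```

View pics/w1.png

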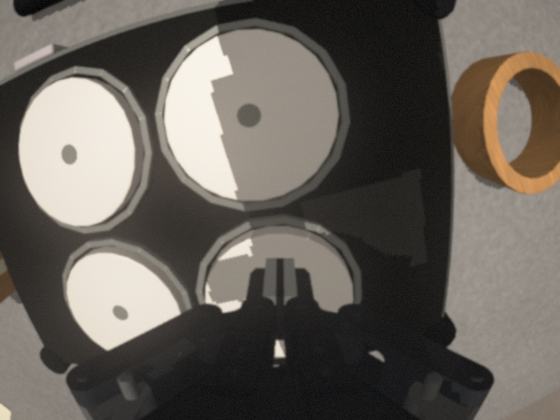

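View pics/s1.png

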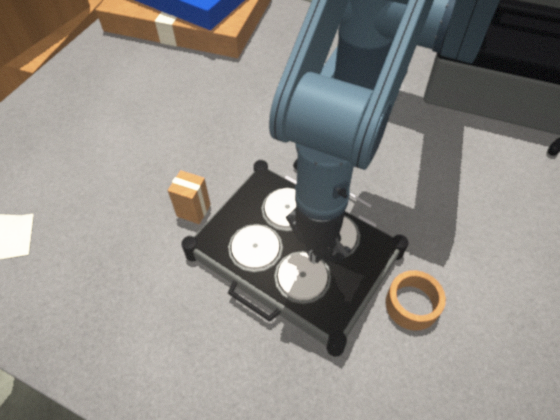

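```bash
python3 -m handwheel '{"hand":[1,1,1,1],"xyz":[[0,0,-0.008],[0,0,-0.0055],[0,0,-0.002],[0,0,0]],"twist":[[0,0,0],[0,0,0],[0,0,0],[0,0,0]]}'; for i in 1 2 3 4; do python3 -m handwheel '{"hand":[1,1],"xyz":[[0,0,-0.0005],[0,0,0]],"twist":[[0,0,0],[0,0,0]]}' | egrep 'pos|force'; done
```

```text
time_s: 2.53
tcp_pos: [0.5721, 0.1224, 0.0652]
orientation: [-0.7, 0.7, -0.102, 0.101]
ft_force: [0.0, -0.9, -0.1]
grip_width: 0.0002
tcp_pos: [0.5727, 0.1224, 0.0654]
ft_force: [0.0, 0.5, -0.4]
tcp_pos: [0.5727, 0.1224, 0.0649]
ft_force: [0.6, -0.1, -0.1]
tcp_pos: [0.5727, 0.1224, 0.0643]
ft_force: [0.5, 1.2, 0.5]
tcp_pos: [0.5726, 0.1224, 0.0638]
ft_force: [0.8, -0.9, -0.4]
```

```bash
python3 -m handwheel '{"hand":[1,1],"xyz":[[0,0,-0.001],[0,0,0]],"twist":[[0,0,0],[0,0,0]]}' | egrep 'pos|force'; python3 -m handwheel '{"hand":[1,1],"xyz":[[0,0,-0.0005],[0,0,0]],"twist":[[0,0,0],[0,0,0]]}' | egrep 'pos|force'; python3 -m handwheel '{"hand":[1,1],"xyz":[[0,0,-0.0005],[0,0,0]],"twist":[[0,0,0],[0,0,0]]}' | egrep 'pos|force'
```

```text
tcp_pos: [0.5725, 0.1224, 0.0627]
ft_force: [0.6, -0.1, 0.8]
tcp_pos: [0.5725, 0.1224, 0.0622]
ft_force: [0.1, 0.0, 0.2]
tcp_pos: [0.5726, 0.1225, 0.0618]
ft_force: [-0.8, -1.1, 0.8]
```

```bash
python3 -m handwheel '{"hand":[1,1],"xyz":[[0,0,-0.0005],[0,0,0]],"twist":[[0,0,0],[0,0,0]]}' | egrep 'pos|force'; python3 -m handwheel '{"hand":[1,1],"xyz":[[0,0,-0.0005],[0,0,0]],"twist":[[0,0,0],[0,0,0]]}' | egrep 'pos|force'
```

```text
tcp_pos: [0.5726, 0.1224, 0.0613]
ft_force: [-0.2, 0.9, -0.1]
tcp_pos: [0.5727, 0.1224, 0.0608]
ft_force: [-0.3, -0.6, 0.7]
```

```bash
python3 -m handwheel '{"hand":[1,1],"xyz":[[0,0,-0.0005],[0,0,0]],"twist":[[0,0,0],[0,0,0]]}' | egrep 'pos|force'; python3 -m handwheel '{"hand":[1,1],"xyz":[[0,0,-0.0005],[0,0,0]],"twist":[[0,0,0],[0,0,0]]}' | egrep 'pos|force'
python3 - <<'E'
from h import *
m=robot.camera_model("scene")
p,d=robot.snapshot("scene");cv2.imwrite("pics/s2.png",p[200:330,180:400,::-1].repeat(3,0).repeat(3,1))
print(robot.observe()["ft_force"])
p,d=robot.snapshot("wrist");cv2.imwrite("pics/w2.png",p[:,:,::-1])
print(robot.observe()["ft_force"])
E
```

```text
tcp_pos: [0.5727, 0.1224, 0.0603]
ft_force: [0.6, -0.8, 0.6]
tcp_pos: [0.5727, 0.1224, 0.0598]
ft_force: [-0.9, -0.4, 0.9]
[ 1.0455595  -0.29012831  1.03104536]
[-0.5162453   1.14390085  0.8030323 ]
```

View pics/s2.png

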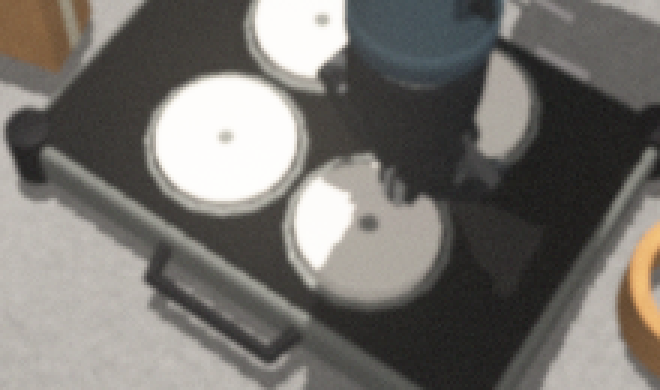

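```bash
cat >> h.py <<'E'
CEN=np.array([[.4795,.023],[.496,.130],[.5865,.007],[.6025,.1135]])
def tilt(n="scene",tag=None):
    m=robot.camera_model(n);p,d=robot.snapshot(n)
    C=cloud(m,d);T=robot.observe()["tcp_pos"]
    if tag: cv2.imwrite(f"pics/{tag}.png",p[:,:,::-1])
    for i,c in enumerate(CEN):
        k=(np.hypot(C[...,0]-c[0],C[...,1]-c[1])<.038)&(C[...,2]>.05)&(C[...,2]<.072)
        k=cv2.erode(k.astype(np.uint8),np.ones((3,3)))>0
        if k.sum()<150: print(i+1,"hidden");continue
        Q=C[k];A=np.c_[Q[:,:2]-c,np.ones(len(Q))]
        for _ in range(3):
            s,*_=np.linalg.lstsq(A,Q[:,2],rcond=None);g=abs(A@s-Q[:,2])<.003;A=A[g];Q=Q[g]
        print(i+1,"slope",s[:2].round(3),"z",s[2].round(4),len(Q))
E
python3 -c "
from h import *
tilt()"
```

```text
1 slope [ 0.009 -0.002] z 0.0616 508
2 slope [-0.002  0.025] z 0.0603 194
3 slope [ 0.004 -0.002] z 0.0601 865
4 slope [ 0.104 -0.012] z 0.0616 897
```

Lid 4 (far left) tipped under under 1 N (slope 0.10 toward the press). Lift off, move over its centre, and press.

```bash
python3 -m handwheel '{"hand":[1,1,1,1,1],"xyz":[[0,0,0.006],[0,0,0.01],[0.015,-0.0045,0],[0.015,-0.0044,0],[0,0,0]],"twist":[[0,0,0],[0,0,0],[0,0,0],[0,0,0],[0,0,0]]}'; python3 - <<'E'
from h import *
tilt("scene","s3")
p,d=robot.snapshot("wrist");cv2.imwrite("pics/w3.png",p[:,:,::-1])
p=cv2.imread("pics/s3.png");cv2.imwrite("pics/s3c.png",cv2.resize(p[200:330,180:400],None,fx=3,fy=3))
E
```

```text
time_s: 4.93
tcp_pos: [0.6059, 0.1127, 0.0775]
orientation: [0.7, -0.7, 0.1, -0.104]
ft_force: [0.2, -1.0, 0.4]
grip_width: -0.0001
1 hidden
2 slope [ 0.003 -0.001] z 0.0607 524
3 slope [ 0.004 -0.003] z 0.0601 890
4 slope [ 0.102 -0.016] z 0.0617 527
```

View pics/s3c.png

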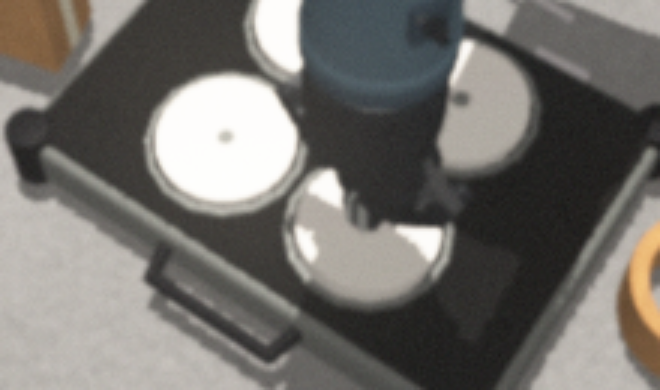

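View pics/w3.png

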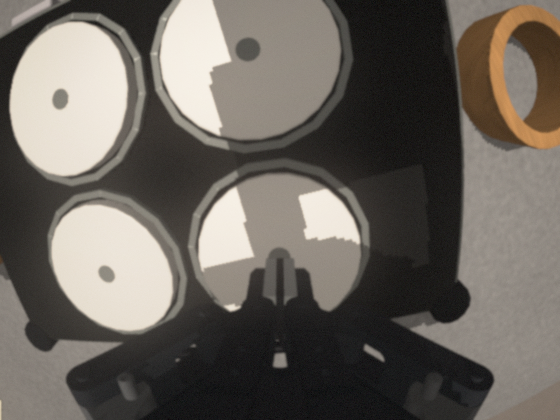

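The wrist view shows the fingertips next to the grey dot (280,252). The lid is still tipped after release, so it is the loose one. Descending.

```bash
python3 -m handwheel '{"hand":[1,1,1,1],"xyz":[[-0.001,0,-0.007],[0,0,-0.005],[0,0,-0.002],[0,0,0]],"twist":[[0,0,0],[0,0,0],[0,0,0],[0,0,0]]}'|egrep 'pos|force'; python3 -m handwheel '{"hand":[1,1,1],"xyz":[[0,0,-0.001],[0,0,-0.001],[0,0,0]],"twist":[[0,0,0],[0,0,0],[0,0,0]]}'|egrep 'pos|force'
```

```text
tcp_pos: [0.6005, 0.1138, 0.0617]
ft_force: [-1.0, -0.8, 3.4]
tcp_pos: [0.6006, 0.1138, 0.0609]
ft_force: [-4.3, 0.5, 11.7]
```

```bash
python3 -m handwheel '{"hand":[1,1,1],"xyz":[[0.0005,0,-0.001],[0,0,-0.001],[0,0,0]],"twist":[[0,0,0],[0,0,0],[0,0,0]]}'|egrep 'pos|force'; python3 -m handwheel '{"hand":[1,1,1],"xyz":[[0,0,-0.001],[0,0,-0.0005],[0,0,0]],"twist":[[0,0,0],[0,0,0],[0,0,0]]}'|egrep 'pos|force'
```

```text
tcp_pos: [0.6006, 0.1139, 0.0589]
ft_force: [-6.5, -0.9, 12.4]
tcp_pos: [0.6007, 0.1138, 0.0579]
ft_force: [-6.5, -0.9, 16.0]
```

```bash
python3 -m handwheel '{"hand":[1,1],"xyz":[[0,0,-0.001],[0,0,0]],"twist":[[0,0,0],[0,0,0]]}'|egrep 'pos|force'
```

```text
tcp_pos: [0.6007, 0.1138, 0.0577]
ft_force: [-8.6, -1.1, 20.7]
```

```bash
python3 -m handwheel '{"hand":[1,1],"xyz":[[0,0,-0.0005],[0,0,0]],"twist":[[0,0,0],[0,0,0]]}'|egrep 'pos|force'; python3 -c "
from h import *
tilt('scene','s4')
print(robot.observe()['ft_force'],robot.observe()['tcp_pos'])"
```

```text
tcp_pos: [0.6007, 0.1139, 0.0577]
ft_force: [-10.4, -0.0, 23.6]
1 slope [0.009 0.018] z 0.0618 192
2 slope [ 0.006 -0.008] z 0.0608 477
3 slope [-0.001 -0.003] z 0.06 912
4 slope [ 0.005 -0.001] z 0.0574 481
[-10.36604589  -0.67015572  24.2541355 ] [0.60069421 0.11385655 0.05769963]
```

```bash
python3 -m handwheel '{"hand":[1,1,1,1,1,1,1,1,1,1,1,1],"xyz":[[0,0,0.002],[0,0,0.004],[0,0,0.02],[0,0,0.035],[0,0,0.035],[0,0,0.035],[-0.02,0.03,0],[-0.02,0.03,0],[-0.02,0.03,0],[-0.02,0.03,0],[-0.02,0.03,0],[-0.02,0.03,0]],"twist":[[0,0,0],[0,0,0],[0,0,0],[0,0,0],[0,0,0],[0,0,0],[0,0,0],[0,0,0],[0,0,0],[0,0,0],[0,0,0],[0,0,0]]}'; python3 -m handwheel '{"hand":[1,1,1,1,1,1],"xyz":[[-0.02,0.03,0],[-0.02,0.03,0],[-0.02,0.03,0],[-0.02,0.03,0],[0,0,0],[0,0,0]],"twist":[[0,0,0],[0,0,0],[0,0,0],[0,0,0],[0,0,0],[0,0,0]]}'; python3 -c "
from h import *
tilt('scene','s5');tilt('top','t5')"
```

```text
time_s: 7.5
tcp_pos: [0.4805, 0.2947, 0.1852]
orientation: [-0.7, 0.7, -0.102, 0.101]
ft_force: [0.2, 0.7, -0.3]
grip_width: -0.0
time_s: 8.0
tcp_pos: [0.4002, 0.4148, 0.1851]
orientation: [-0.7, 0.7, -0.101, 0.1]
ft_force: [-0.3, -0.5, 0.5]
grip_width: 0.0
1 slope [ 0.002 -0.003] z 0.0615 747
2 slope [0.003 0.001] z 0.0608 838
3 slope [0.003 0.003] z 0.0601 898
4 slope [ 0.002 -0.001] z 0.0574 1011
1 slope [0.003 0.002] z 0.0615 1043
2 slope [0.004 0.   ] z 0.0606 1011
3 slope [0.004 0.001] z 0.0598 1028
4 slope [-0.003  0.   ] z 0.0574 946
```

View pics/t5.png

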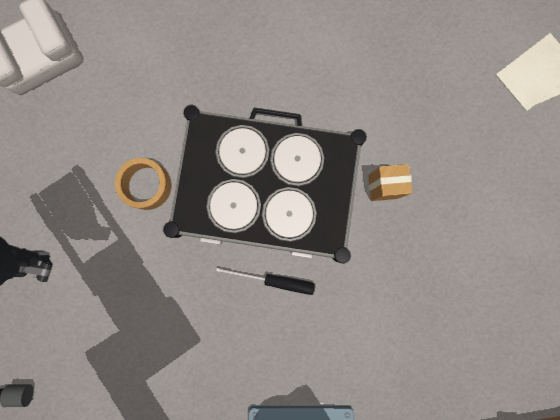

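The top view shows the lids at (242,150), (297,158), (233,205) and (289,213). All four are level, the pressed one sits 4 mm lower, and the tape, carton and screwdriver have not moved.

```bash
python3 -c "
from rig import robot
robot.job_done()"
```

```text
the job is handed in; nothing more can be done
```

The loose lid is pushed home and level, and the job is handed in after about 8 of the 51 s.

- **Finding it:** The first lid I tested, the far-left one from the robot, tipped about 0.10 rad under roughly 1 N near its rim. It stayed tipped after I let go, so I did not touch the other three.
- **Pushing it home:** I pressed it near its centre with closed fingertips up to about 24 N. It went down 4.2 mm, then stopped against something hard while the force kept rising. There was also a sideways force of about 10 N during the push.
- **Last checks:** With the arm clear, both fixed cameras show the lid level (slope 0.003 or less) with its top at 57.4 mm. The other lids' heights match the first pictures to within about 1 mm, and in the top view the tape, carton and screwdriver have not moved.
- **Not done:** I did not press the lid's rim again afterwards, so that it no longer tips rests on the full 4 mm travel and the hard stop. No check failed or disagreed.

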